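# Bolt the sample tray down, peel off its sticky cover and hold it over the light pad

## Task

First slide the red-knobbed bolt fully home into its brass keeper, so that the sample tray is locked in its nest. Then peel the sticky cover off the tray by its orange corner tab, raising that corner first while the opposite corner stays down on the tray, and finish while still holding the cover steady in the gripper, roughly level and right way up, about a hand's width above the middle of the lit white pad (not the black one). Leave the bolt home, the tray seated in its nest and the other things on the bench where they are.

Things in the scene. Friction and masses are not known exactly. Their poses are not given: they have to be found in the camera images.
- nest: Fixed aluminium loading nest, a 235 x 225 mm plate 10 mm thick lying on the table, turned by up to about 0.35 rad. Origin: on the table under the centre of the tray; z up. The barrel bolt runs along its +x side; a steel hook that holds one tray lug down stands on its -x side. All else in the nest is lower than 42 mm.
- bolt (a joint): Travel of the barrel bolt in m: 0 drawn, 0.060 fully home in the keeper (end stop). It slides along the nest's -y and stays where it is left; about 2 N of friction. Starts at 0 to 0.015. When home, its bar lies 2 mm above the tray's +x lug and locks the tray down; without it the tray rocks up with the cover.
- bolt_knob (a point): Top centre of the bolt's upright red knob, a round post 14 mm in diameter and 43 mm tall; its top is 75 mm above the table. In the nest's frame at x = 98 mm, y = 90 mm minus the bolt travel.
- keeper (a point): Centre of the brass keeper, a 10 mm long bridge 38 mm tall, that the bolt's tip enters: in the nest's frame x = 98, y = -47 mm, 25 mm above the table.
- tray: Loose grey open tray, 130 (x) x 170 (y) x 26 mm, 0.3 kg, seated in the nest with its axes. Origin: centre of its underside, 10 mm above the table. Four sprung black catches on its sides (tray x, y = 62, 15; -20, -82; -62, -15; 20, 82 mm; tops 41 mm above its underside) snap over the cover's edge; each lets go with a jerk at about 8 N of upward pull.
- cover: Loose cover, white frame, clear middle, 124 (x) x 164 (y) x 4 mm, 0.11 kg, on the tray's rim with the tray's axes; a 6 mm deep plug below drops into the tray. Origin: centre of the plate's underside, 36 mm above the table at the start. Turning it up about the corner opposite the tab frees the catches one by one: 10 to 17 N at the tab, all free by some 25 mm of lift at the tab corner.
- tab (a point): Top centre of the orange pull tab, an upright fin on the cover near its +x -y corner: 10 mm thick, 32 mm long, 44 mm above the plate's top (top 84 mm above the table at the start). In the cover's frame at 43, -57, 48 mm. Its long side runs along the cover's diagonal, from the tab corner to the opposite corner; the point's axes are the cover's.
- tab_corner (a point): The cover's corner by the tab, on the plate's underside (cover frame 62, -82, 0 mm).
- far_corner (a point): The corner opposite the tab, on the plate's underside (cover frame -62, 82, 0 mm): the corner that must stay down while the peel starts.
- light_pad: Fixed lit inspection pad, 140 x 140 x 12 mm, grey frame with a bright white face, on the left or the right of the nest. Origin: centre of its underside on the table.
- dark_pad: Fixed black rubber pad, 140 x 140 x 12 mm, on the other side; not to be used. Origin: centre of its underside.
- wash_bottle: Bystander: white bottle with a red cap, 54 mm across, 130 mm tall. Origin: centre of its base.
- jar: Bystander: amber jar with a blue cap, 60 mm across, 75 mm tall. Origin: centre of its base.
- mouse: Bystander: round black computer mouse, 60 mm across, 32 mm high. Origin: centre of its underside.
- calculator: Bystander: white pocket calculator, 100 x 70 x 14 mm. Origin: centre of its underside.
- cuvette_rack: Bystander: green divided rack with yellow cuvettes, 85 x 130 mm, 40 mm high. Origin: centre of its underside.
- brush: Bystander: small brush with a wooden handle, about 160 mm long, lying flat. Origin: in the middle of its underside.
Not all that is in view belongs to the job. There is more than one size of the light_pad; the job needs the larger. There is more than one size of the tray; the job needs the larger.

How it is judged (in metres and radians):
On the way, in this order (a step that is already met when the one before it is completed fails the run):
1. the bolt is home in its keeper while the cover is still on the tray (value of joint bolt above 0.054 m and z of tray in the frame of nest between 0.006 and 0.016 m and horizontal distance between tray and nest below 0.008 m and z of each of tab_corner, far_corner in the frame of tray below 0.029 m), for 0.2 s.
2. the tab corner is up by 15 mm or more while the opposite corner is still down on the bolted tray (value of joint bolt above 0.054 m and z of tray in the frame of nest between 0.006 and 0.016 m and horizontal distance between tray and nest below 0.008 m and z of tab_corner in the frame of tray above 0.041 m and z of far_corner in the frame of tray below 0.033 m), for 0.05 s.
At the end, for the whole second after the job is handed in: The gripper holds the cover still, its centre within 50 mm sideways of the light pad's and 60 to 280 mm above the table, tilted under 0.4 rad, off the pad; the bolt is 54 mm or more along its travel and the tray seated in the nest (within 8 mm sideways, 6 mm up) (value of joint bolt above 0.054 m and z of tray in the frame of nest between 0.006 and 0.016 m and horizontal distance between tray and nest below 0.008 m and horizontal distance between cover and light_pad below 0.05 m and z of cover in the frame of light_pad between 0.06 and 0.28 m and angle between cover's own z axis and vertical below 0.4 rad and linear speed of cover below 0.03 m/s and angular speed of cover below 0.2 rad/s and contact force between the fingers and cover above 1 N and contact force between cover and light_pad below 0.1 N); the arm keeps its last pose, push and grip.
It fails at once if the tray is torn up or shifted in its nest (more than 12 mm) (distance of tray from where it was at the start of the episode above 0.012 m).
It fails at once if a bystander is knocked or moved by more than 25 mm (distance of any of wash_bottle, jar, mouse, calculator, cuvette_rack, brush from where it was at the start of the episode above 0.025 m).
It also fails if it takes over 58 s, if anything falls off the work surface, if the arm or the gripper's body presses on something with over 40 N, if the wrist force passes 120 N, or if a joint passes its speed limit or range.

## Robot

A 6-joint arm with a two-finger parallel gripper is mounted at the origin on the work surface. World frame = base frame: x ahead of the robot, y to its left, z up, the work surface at z = 0. Lengths are in mm, angles in degrees, forces in N, time in s.
With the tool pointing down it reaches from about 350 to 850 mm from the base axis. Payload 8.1 kg.
Tool frame: the origin (TCP) lies at the centre of the arm's flange, where the gripper is bolted on; the fingertips stand 186 mm ahead of it and the grasp point (between the pads) lies 167 mm ahead of it; z points along the fingers, x is the direction in which the jaws open and shut, and the axes are right-handed (so a half turn about z gives the same grasp; the last joint's range is limited). The gripper opens to 93 mm and grips with 3 to 60 N. Pads are 15 mm wide; open, the fingers measure 128 mm over their backs; the gripper's body (75 mm by 188 mm) begins 65 mm behind the grasp point.
Start: joints at [65.294, 7.471, 85.268, -0, 87.261, -4.893], TCP at [203.349, 564.496, 404.735] pointing down, gripper open.
Joint ranges: [-169.43, 169.43], [-51.17, 129.36], [1.28, 143.12], [-76.62, 256.62], [0, 156.53], [-152.29, 152.29]. Speed limits (degrees/s): [136.94, 136.94, 159.86, 180, 180, 180].

## Interface

Orientations are given as [roll, pitch, yaw] about the fixed x, y, z axes, in that order (R = Rz(yaw) Ry(pitch) Rx(roll)).
In Python, from station import observe, vision, bot gives the robot as it stands. The module is installed in compiled form; this text tells all that it offers.
- The arm moves only by the tool arm_command, never from a script. Its argument "targets" is a list that holds one entry, the list of rows, each a list of 5 numbers: the opening, from -1 (shut) to 1 (fully open), then the shift along the tool's x, y, z in cm, then the turn about the tool's z in rad. In form: [[[jaw, dx, dy, dz, turn], ...]]. A call has 1 to 20 rows; each row shifts and turns the commanded pose from where the row before left it, along the tool's axes as they then stand; what a row does not reach is not made up. A row lasts 1/8 s, in which the tool goes at most 62.5 mm and 10.7 degrees, less where a joint would pass 70% of its speed; a pose out of reach is approached as far as the arm can. A call is refused whole if a number of a shift passes 6.25 or a number of a turn 0.188, either way. A call with a gripper value outside its range is refused whole. The fingers move at their own pace and stop on an object; "newtons" is the grip in N (left out, the last holds). Time passes only in rows, so rows that do not move let the fingers close. It gives the time, the measured TCP pose, the force and the opening at its end, in the units of the state.
- observe(): the state, without advancing time (a new reading comes with each control period).
- vision.camera(name): name is "side" or "top" or "wrist"; returns the picture (480x640x3 uint8, red, green, blue); there is no depth.
- vision.camera_params(name): a dict with "mtx" (3x3 intrinsics, pixels), "world_to_cam" (4x4, takes a point from world to camera coordinates). Camera axes: x right, y down, z forward; pixel columns grow to the right and rows downward; lengths in mm; the calibration is good to about 2 mm. The wrist camera is an equidistant fisheye: a pixel r from the principal point sees the ray r / f radians off the axis. A picture is of the moment at which its call begins: read the wrist's pose just before it. camera_params takes no time and is no camera call; for the wrist camera it gives the pose at the moment of the call.
- bot.sign_off(): hands the job in, once; it reports no verdict.
The state is a dict: "time": time; "joints": joint angles; "joint_vel": joint speeds; "tau": joint torques, N m; "tcp_pos": TCP position; "orientation": TCP orientation; "ft_force": force on the tool from outside, world axes, zero at the start; "ft_torque": the same for the moment, N m; "width": finger opening in mm.
Only numpy, scipy, OpenCV 4.12 (cv2) and the standard library are available. Lean on these libraries where they do the work, as an engineer would, in place of code of your own. Each camera call takes 0.05 s, during which the arm holds its last target.

## Working session

There is one attempt and no reset: what is moved stays moved. The work goes in short steps, Python scripts to look and compute and a tool call to move; the robot and the scene stay as the last step left them, time stands still between calls to the robot, and variables do not carry over. Pictures are saved under pics/ and viewed, and the job is handed in when it is done.

Besides the shell and the picture viewer there is one more tool, called after "Call:" as name([rows], argument=value, ...), one row to a line, values as JSON. arm_command: Moves the arm, as the interface text tells. Its arguments: {"type":"object","properties":{"targets":{"type":"array","items":{"type":"array","items":{"type":"array","items":{"type":"number"}}}},"newtons":{"type":"number"}},"required":["targets"]}

```bash
mkdir -p pics; python3 - <<'E'
from station import observe, vision, bot
import cv2
print(observe())
for n in ["top","side"]:
    im=vision.camera(n); cv2.imwrite(f"pics/{n}0.png",im[:,:,::-1])
    print(n,vision.camera_params(n))
E
```

```text
{'time': 0.0, 'joints': array([ 6.52920600e+01,  7.51565887e+00,  8.53278818e+01,  1.37636566e-04,
        8.72606300e+01, -4.89243475e+00]), 'joint_vel': array([ 0.02426864,  0.10856556,  0.02162948, -0.03618989,  0.04572689,
       -0.01333048]), 'tau': array([ 5.42125617e-04, -5.59836388e+01, -4.91762745e+01,  7.68910185e-02,
        3.51086352e-02, -2.18580499e-04]), 'tcp_pos': array([203.27619729, 564.28406741, 403.6947836 ]), 'orientation': array([-1.79990979e+02,  1.03779461e-01,  7.01844962e+01]), 'ft_force': array([-0.20579926, -1.19869621, -0.90372711]), 'ft_torque': array([-0.02371812,  0.00699974,  0.05345291]), 'width': 92.8731793576745}
top {'mtx': array([[534.81409188,   0.        , 320.14610982],
       [  0.        , 534.81409188, 234.88962764],
       [  0.        ,   0.        ,   1.        ]]), 'world_to_cam': array([[ 2.73940709e-02, -9.99508630e-01,  1.52336025e-02,
        -1.97869657e+00],
       [-9.87675779e-01, -2.94127020e-02, -1.53725237e-01,
         5.45576749e+02],
       [ 1.54097762e-01, -1.08347001e-02, -9.87996199e-01,
         1.21624484e+03],
       [ 0.00000000e+00,  0.00000000e+00,  0.00000000e+00,
         1.00000000e+00]])}
side {'mtx': array([[434.6682989 ,   0.        , 313.25457252],
       [  0.        , 434.6682989 , 237.22826572],
       [  0.        ,   0.        ,   1.        ]]), 'world_to_cam': array([[ 7.64431192e-01, -6.44705268e-01,  2.64795978e-04,
        -4.28842216e+02],
       [-4.44111160e-01, -5.26883107e-01, -7.24678873e-01,
         3.01634989e+02],
       [ 4.67343804e-01,  5.53849536e-01, -6.89086686e-01,
         9.51265218e+02],
       [ 0.00000000e+00,  0.00000000e+00,  0.00000000e+00,
         1.00000000e+00]])}
```

View pics/top0.png

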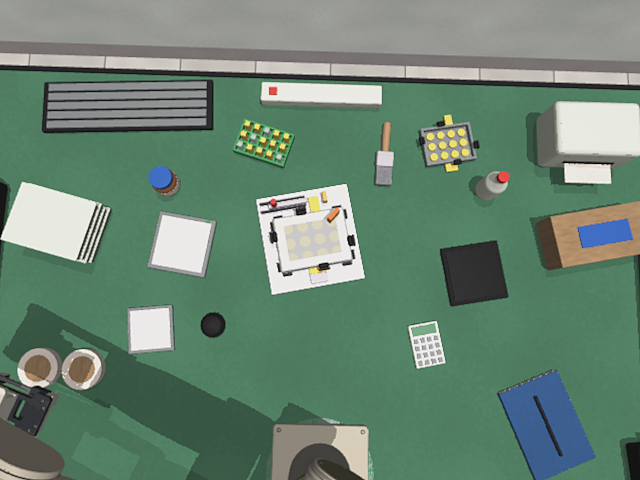

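View pics/side0.png

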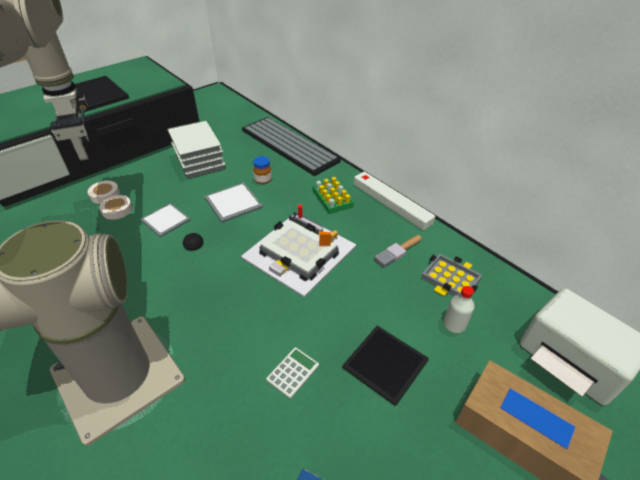

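The top view shows the nest around (310,238), with the red knob at (272,203) and the orange tab at (333,215). The light pad (larger white) is at (182,244), the dark pad at (475,273). I'll zoom in on the nest and the pad.

```bash
python3 - <<'E'
import cv2
a=cv2.imread("pics/top0.png")
cv2.imwrite("pics/top0z.png",cv2.resize(a[175:305,240:380],None,fx=5,fy=4.6*5/4.6*0.92,interpolation=cv2.INTER_CUBIC) if 0 else cv2.resize(a[178:298,245:375],None,fx=5,fy=5,interpolation=cv2.INTER_CUBIC))
a=cv2.imread("pics/side0.png")
cv2.imwrite("pics/side0z.png",cv2.resize(a[185:295,235:365],None,fx=5,fy=5,interpolation=cv2.INTER_CUBIC))
E
```

```text
(no output)
```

View pics/top0z.png

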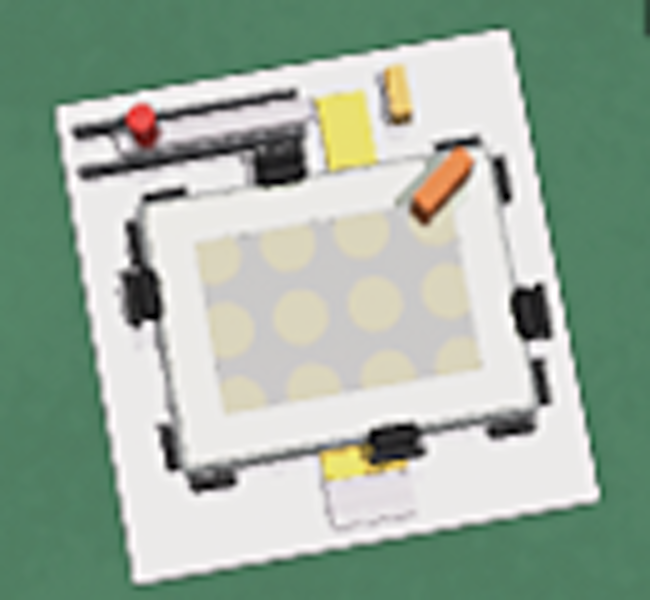

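View pics/side0z.png

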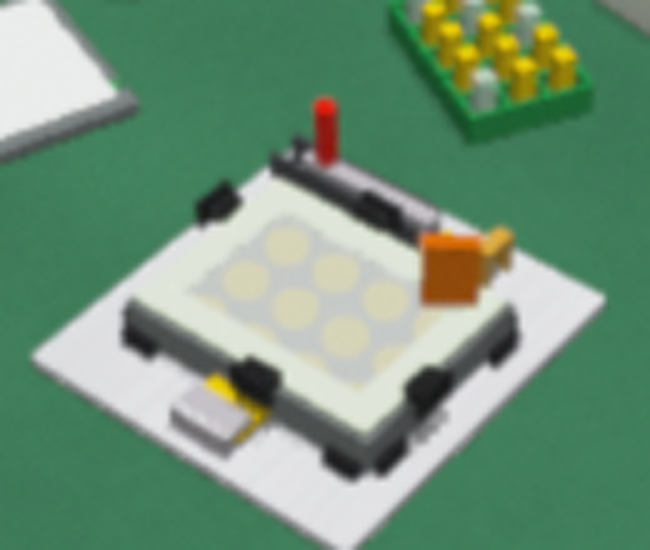

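```bash
cat > h.py <<'E'
import numpy as np
def params(n):
    from station import vision
    return vision.camera_params(n)
def ray(n,uv,z,P=None):
    P=P or params(n); K=P["mtx"];T=P["world_to_cam"];R=T[:3,:3];t=T[:3,3]
    d=R.T@np.linalg.solve(K,[uv[0],uv[1],1]); c=-R.T@t
    return c+d*(z-c[2])/d[2]
def proj(n,p):
    P=params(n);q=P["mtx"]@(P["world_to_cam"]@np.append(p,1))[:3]; return q[:2]/q[2]
E
python3 - <<'E'
from h import *
from scipy.optimize import least_squares
f=lambda x,y,ox=245,oy=178:((x+.5)/5-.5+ox,(y+.5)/5-.5+oy)
def show(s,L,z,o=(245,178),n="top"):
    r=[ray(n,f(*p,*o),z) for p in L]
    print(s,np.round(r,1).tolist()); return np.array(r)
c=show("cover",[(145,200),(478,150),(535,408),(180,465)],40)
n=show("nest",[(57,105),(510,30),(600,498),(135,583)],10)
for q in (c,n):
    print(q.mean(0),[np.linalg.norm(q[i]-q[(i+1)%4]) for i in range(4)])
    e=(q[0]+q[1]-q[2]-q[3])[:2]; g=(q[0]+q[3]-q[1]-q[2])[:2]
    print(np.degrees(np.arctan2(e[1],e[0])),np.degrees(np.arctan2(-g[0],g[1])))
show("knob",[(142,111)],75)
show("tab",[(456,160),(424,207)],84)
show("knob side",[(325,104)],75,(235,185),"side")
show("tab side",[(450,237)],84,(235,185),"side")
q=np.array([ray("top",p,12) for p in [(158,212),(216,221),(206,277),(149,269)]]);print(q.mean(0),q)
q=np.array([ray("top",p,12) for p in [(442,247),(499,241),(507,298),(451,305)]]);print("dark",q.mean(0))
q=np.array([ray("top",p,12) for p in [(128,308),(172,306),(173,352),(130,354)]]);print("smallpad",q.mean(0))
for s,p,z in [("jarcap",(160,174),75),("mouse",(213,325),20),("rack",(265,143),20),("bottle cap",(503,177),130)]: print(s,ray("top",p,z))
E
```

```text
cover [[583.9, 124.8, 40.0], [612.8, -32.3, 40.0], [490.3, -61.7, 40.0], [458.8, 103.4, 40.0]]
nest [[635.2, 171.9, 10.0], [679.6, -48.1, 10.0], [451.4, -95.6, 10.0], [404.8, 124.4, 10.0]]
[536.45545891  33.57164973  40.        ] [np.float64(159.7331160271371), np.float64(125.95442194769807), np.float64(168.04428233808295), np.float64(126.85468937107825)]
11.595328231869669 10.629123048376526
[542.75289032  38.11928875  10.        ] [np.float64(224.419548259167), np.float64(233.12240184048318), np.float64(224.89343761737868), np.float64(235.21399800152494)]
11.708195771473184 11.685993206492027
knob [[619.1, 125.2, 75.0]]
tab [[598.6, -20.2, 84.0], [576.3, -6.1, 84.0]]
knob side [[615.1, 125.5, 75.0]]
tab side [[589.4, -13.3, 84.0]]
[516.98669624 342.59134622  12.        ] [[594.38652902 406.27067304  12.        ]
 [576.54304292 265.40390821  12.        ]
 [440.94999193 281.32811498  12.        ]
 [456.06722108 417.36268865  12.        ]]
dark [ 470.00803186 -359.35905108   12.        ]
smallpad [314.09764401 402.39824495  12.        ]
jarcap [672.22345243 389.5319551   75.        ]
mouse [329.33144208 256.79076298  20.        ]
rack [773.22966345 155.06977364  20.        ]
bottle cap [ 674.86058583 -390.62862623  130.        ]
```

Call:
arm_command([
  [[1, -1.95, 3.85, 0, 0], [1, -1.95, 3.85, 0, 0], [1, -1.95, 3.85, 0, 0], [1, -1.95, 3.85, 0, 0], [1, -1.95, 3.85, 0, 0], [1, -1.95, 3.85, 0, 0], [1, -1.95, 3.85, 0, 0], [1, -1.95, 3.85, 0, 0], [1, -1.95, 3.85, 0, 0], [1, -1.95, 3.85, 0, 0], [1, -1.95, 3.85, 0, 0], [1, -1.95, 3.85, 0, 0], [1, -1.95, 3.85, 0, 0], [1, -1.95, 3.85, 0, 0], [1, 0, 0, 3, -0.137], [1, 0, 0, 3, -0.137], [1, 0, 0, 2, -0.137], [1, 0, 0, 2, -0.137], [0.2, 0, 0, 0, 0], [0.2, 0, 0, 0, 0]],
], newtons=15)

```text
time: 2.6
tcp_pos: [618.1, 125.0, 305.4]
orientation: [180.0, 0.0, 101.4]
ft_force: [-0.8, -0.3, 0.8]
width: 77.3
```

```bash
cat > snap.py <<'E'
import sys,cv2
from station import observe, vision
from h import *
s=observe()
print(s["time"],s["tcp_pos"].round(1),s["orientation"].round(1),s["ft_force"].round(1),s["width"].round(1),s["joints"].round(0))
for n in sys.argv[2:]:
    cv2.imwrite(f"pics/{n}{sys.argv[1]}.png",vision.camera(n)[:,:,::-1])
E
python3 snap.py 1 wrist top; python3 -c "
from h import *;print(params('wrist'))"
```

```text
{'mtx': array([[371.64829954,   0.        , 320.38375351],
       [  0.        , 371.64829954, 241.66097852],
       [  0.        ,   0.        ,   1.        ]]), 'world_to_cam': array([[-1.98729705e-01,  9.80054337e-01,  1.95396560e-05,
        -8.09963159e-01],
       [ 9.46919934e-01,  1.92005763e-01,  2.57830228e-01,
        -6.14275055e+02],
       [ 2.52683881e-01,  5.12570274e-02, -9.66190237e-01,
         1.31797996e+02],
       [ 0.00000000e+00,  0.00000000e+00,  0.00000000e+00,
         1.00000000e+00]])}Traceback (most recent call last):
  File "snap.py", line 5, in <module>
    print(s["time"],s["tcp_pos"].round(1),s["orientation"].round(1),s["ft_force"].round(1),s["width"].round(1),s["joints"].round(0))
                                                                                           ^^^^^^^^^^^^^^^^
AttributeError: 'float' object has no attribute 'round'
```

```bash
sed -i 's/s\["width"\].round(1)/round(s["width"],1)/' snap.py
python3 snap.py 1 wrist
```

```text
2.6 [618.1 125.  305.4] [180.    0.  101.4] [-0.8 -0.3  0.8] 77.3 [  7.  16.  86.   0.  78. -95.]
```

View pics/wrist1.png

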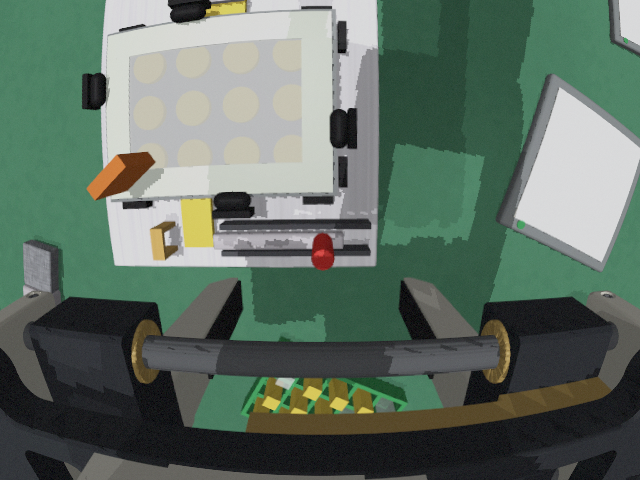

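```bash
cat >> h.py <<'E'
def wray(uv,z,P=None):
    P=P or params("wrist");K=P["mtx"];T=P["world_to_cam"];R=T[:3,:3];c=-R.T@T[:3,3]
    v=np.array([uv[0]-K[0,2],uv[1]-K[1,2]]);r=np.hypot(*v);th=r/K[0,0]
    d=R.T@np.append(v/max(r,1e-9)*np.sin(th),np.cos(th))
    return c+d*(z-c[2])/d[2]
E
python3 - <<'E'
from h import *
print("knob",wray((323,262),75),wray((322,238),75),"bolt base",wray((322,240),32))
print("tab top",wray((95,192),84),wray((146,156),84))
c=np.array([wray(p,40) for p in [(107,37),(332,10),(333,191),(106,197)]]);print(c,c.mean(0))
E
python3 - <<'E'
import cv2
a=cv2.imread("pics/wrist1.png")
cv2.imwrite("pics/wrist1z.png",cv2.resize(a[130:290,80:380],None,fx=2.6,fy=2.6,interpolation=cv2.INTER_CUBIC))
E
```

```text
knob [615.90689792 127.27712776  75.        ] [601.5181733  123.72370636  75.        ] bolt base [613.75884271 126.40824519  32.        ]
tab top [598.11367428 -21.25932983  84.        ] [571.20632811  13.15622361  84.        ]
[[490.94113184 -60.80197844  40.        ]
 [455.62098037 100.95329477  40.        ]
 [577.18188265 126.37762362  40.        ]
 [611.13328455 -39.49571529  40.        ]] [533.71931985  31.75830617  40.        ]
```

View pics/wrist1z.png

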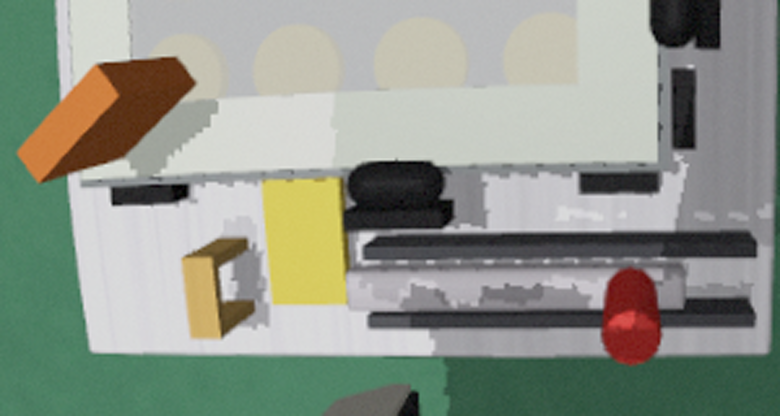

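Call:
arm_command([
  [[0, 0.18, -0.12, 2.5, 0], [0, 0, 0, 2.5, 0], [0, 0, 0, 1.7, 0], [0, 0, 0, 0, 0], [-1, 0, 0, 0, 0], [-1, 0, 0, 0, 0], [-1, 0, 0, 0, 0], [-1, 0, 0, 0, 0], [-1, 0, 0, 0, 0], [-1, 0, 0, 0, 0], [-1, 0, 0, 0, 0]],
], newtons=15)

```text
time: 4.03
tcp_pos: [616.6, 126.5, 238.3]
orientation: [180.0, 0.0, 101.6]
ft_force: [0.0, 0.1, 4.8]
width: 13.3
```

```bash
python3 snap.py 2 wrist
```

```text
4.025 [616.6 126.5 238.3] [180.    0.  101.6] [0.  0.1 4.8] 13.3 [  7.  19.  89.  -0.  71. -95.]
```

View pics/wrist2.png

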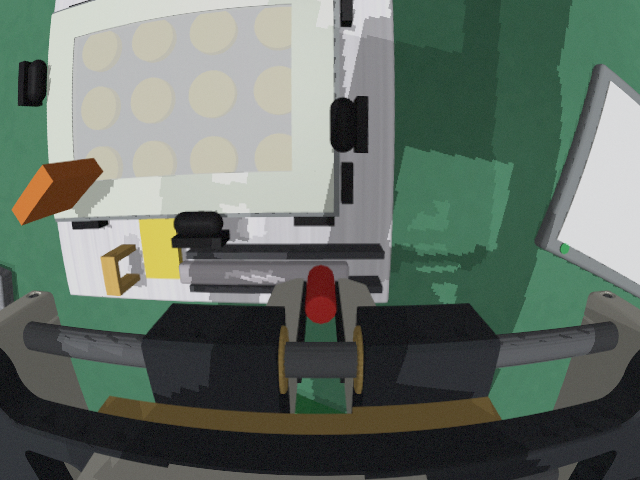

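The knob is held between the pads at (320,290), width 13.3 mm. Next I slide it along the nest's -y, which is tool -x.

Call:
arm_command([
  [[-1, -0.5, 0, 0, 0], [-1, -0.5, 0, 0, 0], [-1, -0.5, 0, 0, 0], [-1, -0.5, 0, 0, 0], [-1, -0.5, 0, 0, 0], [-1, -0.5, 0, 0, 0], [-1, -0.5, 0, 0, 0], [-1, -0.5, 0, 0, 0], [-1, 0, 0, 0, 0]],
])

```text
time: 5.2
tcp_pos: [624.7, 87.2, 238.3]
orientation: [179.9, 0.0, 101.6]
ft_force: [0.4, -0.5, 5.8]
width: 13.5
```

Call:
arm_command([
  [[-1, -0.2, 0, 0, 0], [-1, -0.2, 0, 0, 0], [-1, -0.2, 0, 0, 0], [-1, 0, 0, 0, 0]],
])

```text
time: 5.7
tcp_pos: [625.9, 81.7, 238.3]
orientation: [179.9, -0.0, 101.6]
ft_force: [-0.4, 1.4, 4.9]
width: 13.3
```

Call:
arm_command([
  [[-1, -0.2, 0, 0, 0], [-1, -0.2, 0, 0, 0], [-1, 0, 0, 0, 0]],
])

```text
time: 6.08
tcp_pos: [626.1, 80.5, 238.2]
orientation: [179.9, -0.3, 101.7]
ft_force: [-2.6, 15.0, 6.5]
width: 13.4
```

Call:
arm_command([
  [[-1, -0.2, 0, 0, 0], [-1, -0.2, 0, 0, 0], [-1, 0, 0, 0, 0]],
])

```text
time: 6.45
tcp_pos: [626.4, 79.2, 238.2]
orientation: [180.0, -0.6, 101.7]
ft_force: [-5.3, 30.3, 8.3]
width: 13.9
```

```bash
python3 snap.py 3 wrist top
```

```text
6.45 [626.4  79.2 238.2] [180.   -0.6 101.7] [-5.3 30.3  8.3] 13.9 [   2.   20.   89.    1.   71. -100.]
```

View pics/wrist3.png

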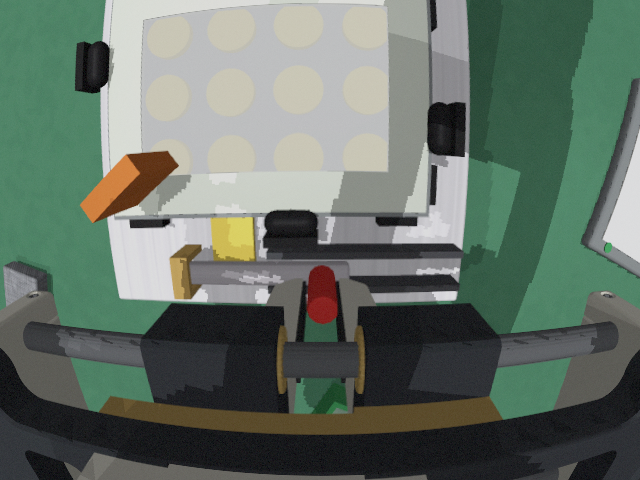

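The bolt tip is inside the keeper at (185,272) and the end stop pushed back with 30 N, so the bolt is home. I release it, raise the tool and move to the tab.

Call:
arm_command([
  [[-1, 0.4, 0, 0, 0], [0, 0, 0, 0, 0], [0, 0, 0, 0, 0], [0, 0, 0, 0, 0], [0, 0, 0, -2, 0], [0, 0, 0, -3, 0], [0, 0, 0, -3, 0], [0, 0, 0, 0, 0]],
])

```text
time: 7.55
tcp_pos: [627.8, 77.3, 322.8]
orientation: [179.6, 0.1, 101.6]
ft_force: [-0.0, -0.5, 0.6]
width: 46.8
```

```bash
python3 snap.py 4 wrist; python3 - <<'E'
import cv2,sys
sys.path.insert(0,".")
from h import *
a=cv2.imread("pics/wrist4.png")
cv2.imwrite("pics/wrist4z.png",cv2.resize(a[120:300,120:420],None,fx=2.6,fy=2.6,interpolation=cv2.INTER_CUBIC))
print(wray((0,0),0))
E
```

```text
7.55 [627.8  77.3 322.8] [1.796e+02 1.000e-01 1.016e+02] [-0.  -0.5  0.6] 46.8 [  2.  15.  85.  -0.  79. -99.]
[ 436.12441186 -324.9350127     0.        ]
```

View pics/wrist4z.png

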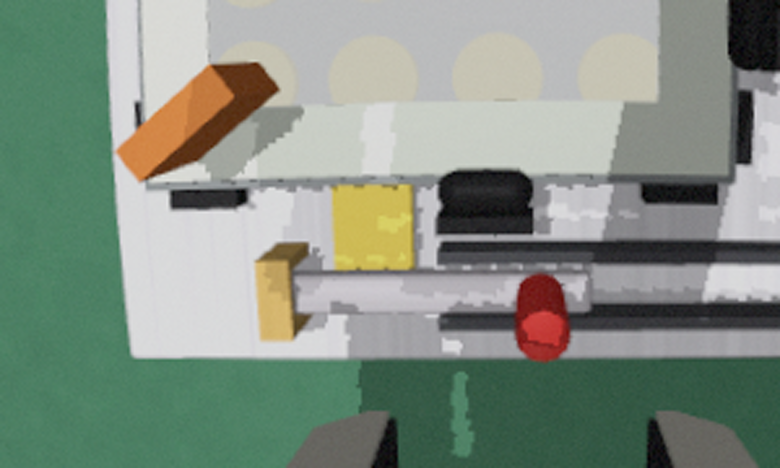

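```bash
python3 - <<'E'
from h import *
f=lambda x,y:(120+(x+.5)/2.6-.5,120+(y+.5)/2.6-.5)
q=np.array([wray(f(*p),84) for p in [(117,152),(210,66),(236,98),(142,181)]]);print(q.round(1),q.mean(0))
d=q[1]-q[0]+q[2]-q[3];print("long dir",np.degrees(np.arctan2(d[1],d[0])))
print("knob",wray(f(543,330),75))
E
```

```text
[[594.4 -26.6  84. ]
 [570.8  -6.3  84. ]
 [577.1   1.3  84. ]
 [600.2 -19.2  84. ]] [585.64768381 -12.70428645  84.        ]
long dir 138.86630848114532
knob [619.35879756  81.92945201  75.        ]
```

Call:
arm_command([
  [[0, -2.7, -1.9, 0, 0], [0, -2.7, -1.9, 0, 0], [0, -2.7, -1.9, 0, 0], [0, 0, 0, 0, 0.185], [0, 0, 0, 0, 0.185], [0, 0, 0, 0, 0.185], [0, 0, 0, 1, 0.185], [-0.1, 0, 0, 1, 0.185], [-0.1, 0, 0, 0, 0], [-0.1, 0, 0, 0, 0]],
])

```text
time: 8.85
tcp_pos: [586.7, -13.3, 297.5]
orientation: [-180.0, 0.0, 48.8]
ft_force: [-0.4, 0.7, -0.5]
width: 41.6
```

```bash
python3 snap.py 5 wrist side
```

```text
8.85 [586.7 -13.3 297.5] [-180.     0.    48.8] [-0.4  0.7 -0.5] 41.6 [ -6.  10.  94.  -0.  76. -55.]
```

View pics/wrist5.png

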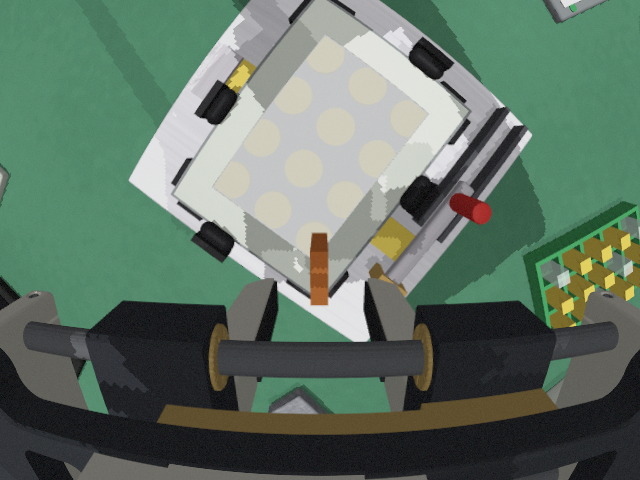

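View pics/side5.png

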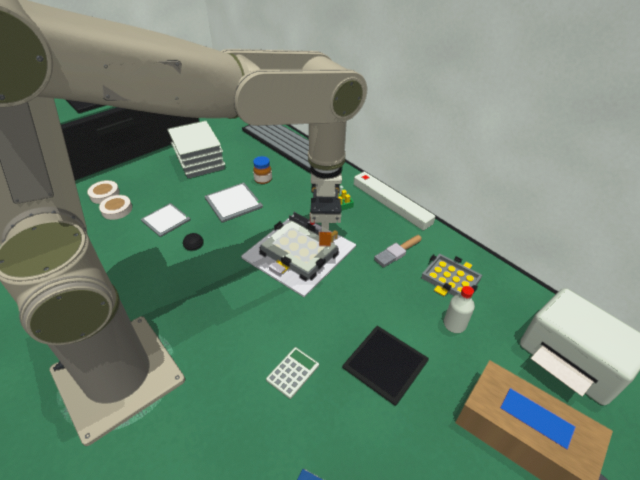

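```bash
python3 - <<'E'
from h import *
for p in [(319,268),(319,284),(319,304)]: print(wray(p,84))
print(wray((483,212),75))
E
python3 - <<'E'
import cv2
a=cv2.imread("pics/wrist5.png")
cv2.imwrite("pics/wrist5z.png",cv2.resize(a[220:320,240:400],None,fx=5,fy=5,interpolation=cv2.INTER_CUBIC))
E
```

```text
[583.23883229  -9.88981669  84.        ]
[590.38671135 -16.16343622  84.        ]
[599.67208931 -24.31495336  84.        ]
[624.06683458  83.63828341  75.        ]
```

View pics/wrist5z.png

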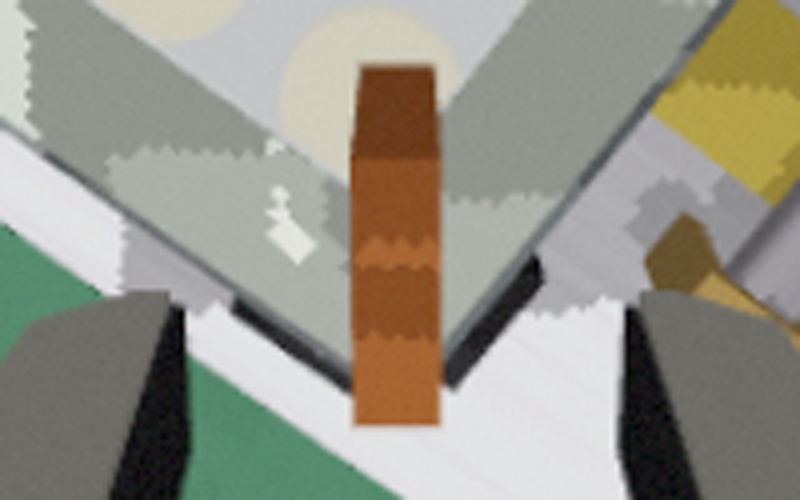

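Fin aligned and centred (top face at (319,278), 587.7/-13.8 mm; TCP at 586.7/-13.3). I lower the tool and grip.

Call:
arm_command([
  [[-0.1, 0, 0, 2, 0], [-0.1, 0, 0, 2, 0], [-0.1, 0, 0, 2, 0], [-0.1, 0, 0, 0, 0], [-1, 0, 0, 0, 0], [-1, 0, 0, 0, 0], [-1, 0, 0, 0, 0], [-1, 0, 0, 0, 0], [-1, 0, 0, 0, 0]],
], newtons=45)

```text
time: 10.07
tcp_pos: [587.1, -13.4, 238.4]
orientation: [179.9, -0.0, 48.6]
ft_force: [-0.7, -0.1, 3.9]
width: 9.9
```

```bash
python3 snap.py 6 wrist
```

```text
10.075 [587.1 -13.4 238.4] [179.9  -0.   48.6] [-0.7 -0.1  3.9] 9.9 [ -6.  13.  97.  -0.  70. -55.]
```

View pics/wrist6.png

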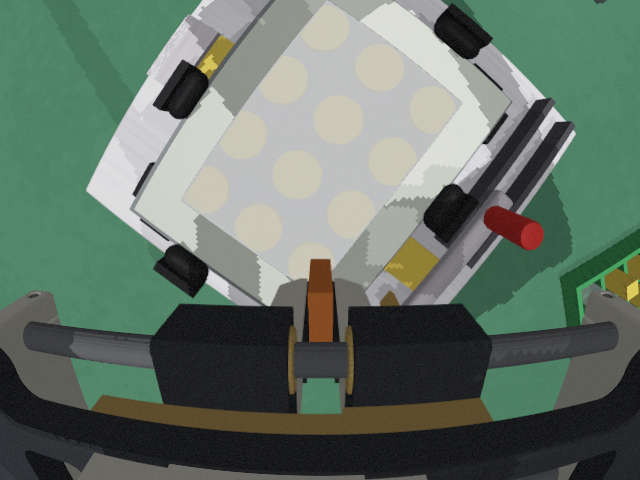

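Fin gripped (9.9 mm). I peel along the arc about the far corner: up, and slightly toward it (tool -y).

Call:
arm_command([
  [[-1, 0, -0.05, -0.25, 0], [-1, 0, -0.05, -0.25, 0], [-1, 0, -0.05, -0.25, 0], [-1, 0, 0, 0, 0]],
])

```text
time: 10.62
tcp_pos: [584.8, -12.1, 243.6]
orientation: [-179.9, 0.1, 48.6]
ft_force: [-0.4, 0.4, -14.1]
width: 9.7
```

Call:
arm_command([
  [[-1, 0, -0.06, -0.25, 0], [-1, 0, -0.06, -0.25, 0], [-1, 0, 0, 0, 0]],
])

```text
time: 11.0
tcp_pos: [583.9, -11.3, 249.5]
orientation: [-179.8, 0.1, 48.6]
ft_force: [-5.2, 2.1, -15.8]
width: 9.6
```

```bash
python3 snap.py 7 wrist
```

```text
11.0 [583.9 -11.3 249.5] [-1.798e+02  1.000e-01  4.860e+01] [ -5.2   2.1 -15.8] 9.6 [ -6.  12.  97.   0.  71. -55.]
```

View pics/wrist7.png

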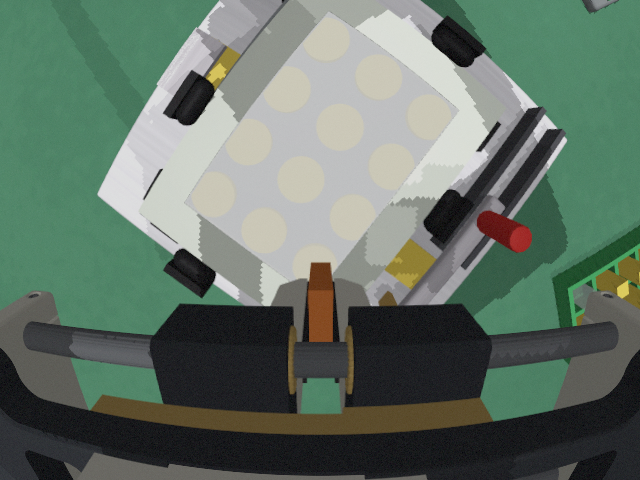

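Call:
arm_command([
  [[-1, 0, -0.1, -0.2, 0], [-1, 0, -0.1, -0.2, 0], [-1, 0, 0, 0, 0]],
])

```text
time: 11.42
tcp_pos: [585.3, -11.3, 258.2]
orientation: [179.6, -0.2, 48.6]
ft_force: [0.6, -4.8, -1.0]
width: 9.7
```

Call:
arm_command([
  [[-1, 0, -0.08, -0.2, 0], [-1, 0, -0.08, -0.2, 0], [-1, 0, 0, 0, 0]],
])

```text
time: 11.8
tcp_pos: [583.3, -9.2, 260.8]
orientation: [179.8, -0.2, 48.6]
ft_force: [1.3, -2.7, 2.9]
width: 9.8
```

```bash
python3 snap.py 8 wrist side
```

```text
11.8 [583.3  -9.2 260.8] [179.8  -0.2  48.6] [ 1.3 -2.7  2.9] 9.8 [ -6.  11.  97.   0.  72. -55.]
```

View pics/wrist8.png

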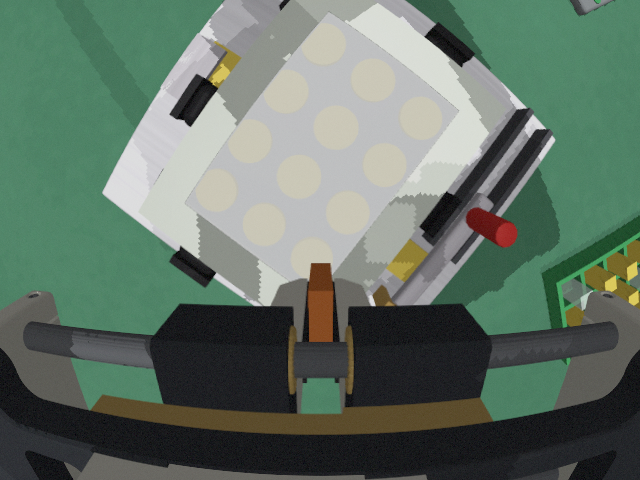

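```bash
python3 -c "
import cv2
a=cv2.imread('pics/side8.png');cv2.imwrite('pics/side8z.png',cv2.resize(a[175:295,225:365],None,fx=5,fy=5,interpolation=cv2.INTER_CUBIC))"
```

```text
(no output)
```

View pics/side8z.png

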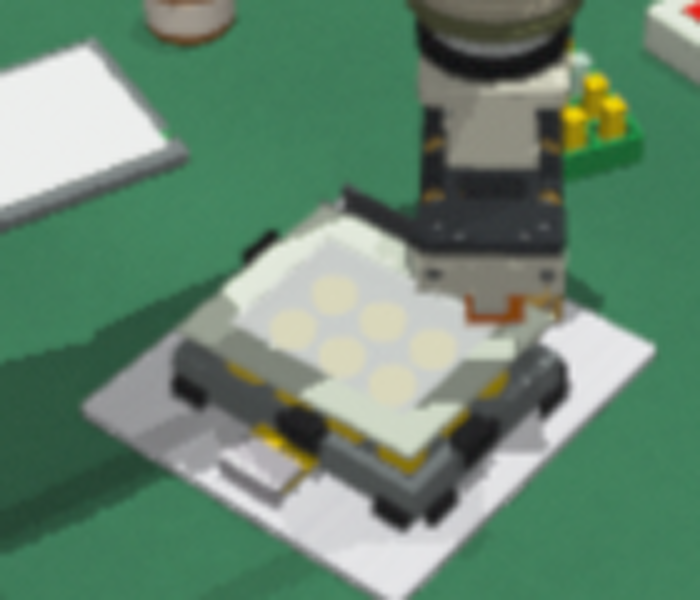

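```bash
python3 - <<'E'
from h import *
c=np.array([534.5,32.5]);a=np.radians(11.6);R=np.array([[np.cos(a),-np.sin(a)],[np.sin(a),np.cos(a)]])
for nm,l,zs in [("far",(-62,82),(36,40,47)),("-x-y",(-62,-82),(40,47,54,61))]:
    for z in zs:
        p=proj("side",np.append(c+R@l,z)); print(nm,z,p,((p-[225,175])*5).round())
        
E
python3 -c "
import cv2
a=cv2.imread('pics/side8.png');cv2.imwrite('pics/side8y.png',cv2.resize(a[220:300,240:340],None,fx=8,fy=7.5,interpolation=cv2.INTER_CUBIC))"
```

```text
far 36 [260.91734448 244.34844268] [180. 347.]
far 40 [260.79680784 243.30874174] [179. 342.]
far 47 [260.58452302 241.47765768] [178. 332.]
-x-y 40 [307.35440286 270.88846809] [412. 479.]
-x-y 47 [307.32959186 269.05588642] [412. 470.]
-x-y 54 [307.30456519 267.20737427] [412. 461.]
-x-y 61 [307.27932001 265.34272302] [411. 452.]
```

View pics/side8y.png

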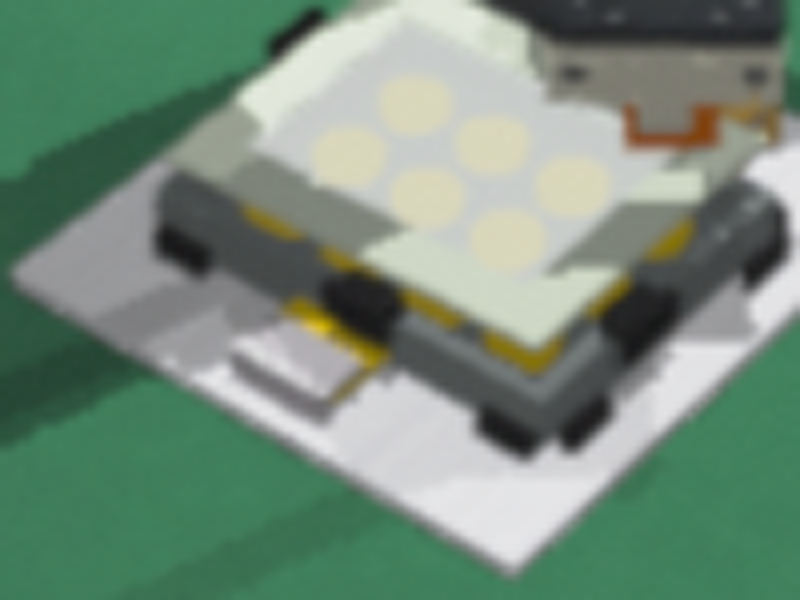

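The catches are open, but in the side view the far corner at (261,241) may have risen with the cover. I'll estimate the tilt before going on.

```bash
python3 - <<'E'
import cv2
for k in "678":
    a=cv2.imread(f"pics/wrist{k}.png"); cv2.imwrite(f"pics/w{k}z.png",cv2.resize(a[0:240,120:440],None,fx=2.4,fy=2.4,interpolation=cv2.INTER_CUBIC))
E
```

```text
(no output)
```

View pics/w6z.png

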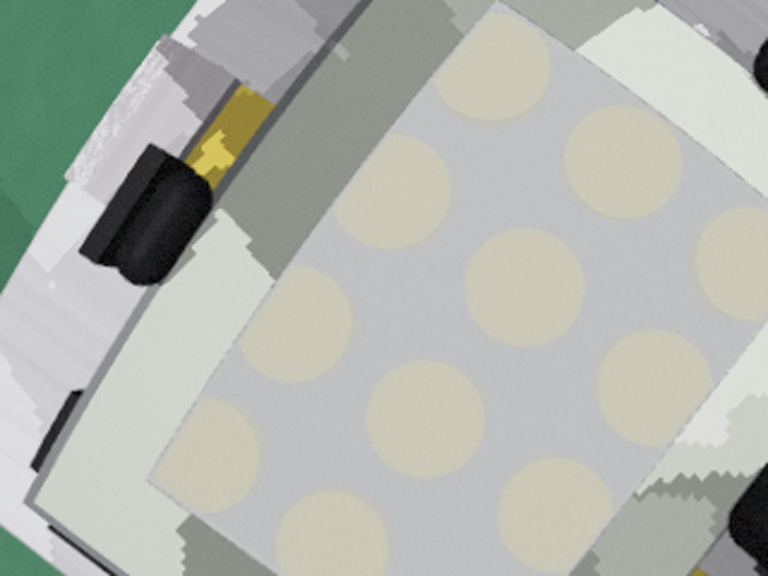

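View pics/w8z.png

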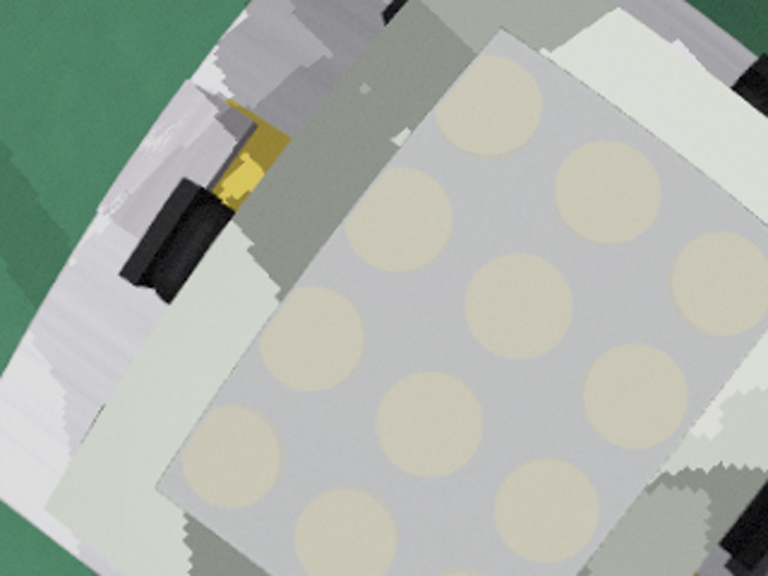

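```bash
python3 - <<'E'
from h import *
from scipy.optimize import least_squares
from scipy.spatial.transform import Rotation as Ro
P=params("wrist");T=P["world_to_cam"];K=P["mtx"]
t8=np.array([583.3,-9.2,260.8]);t6=np.array([587.1,-13.4,238.4])
T6=T.copy();T6[:3,3]=T[:3,3]+T[:3,:3]@(t8-t6)
P6=dict(mtx=K,world_to_cam=T6)
z=lambda x,y:(120+x/2.4-.3,y/2.4-.3)
p6=[z(498,1),z(149,480),z(25,500),(462,103)]
p8=np.array([z(502,28),z(157,487),z(45,508),(458,107)])
X6=np.array([wray(p,40,P6) for p in p6]);print(X6.round(1))
print([np.linalg.norm(X6[0]-X6[1]),np.linalg.norm(X6[0]-X6[3])])
G6=t6-[0,0,167]
def wproj(X):
    q=X@T[:3,:3].T+T[:3,3];r=np.hypot(q[:,0],q[:,1]);th=np.arctan2(r,q[:,2])
    return K[:2,2]+K[0,0]*(th/r)[:,None]*q[:,:2]
ax=np.array([np.cos(np.radians(48.7)),np.sin(np.radians(48.7)),0])
def pose(v,X): # tilt about jaw axis at grasp + slip d along diag/up
    th=v[0]; R=Ro.from_rotvec(ax*th).as_matrix()
    dg=np.array([-ax[1],ax[0],0])
    return t8-[0,0,167]+(X-G6)@R.T+v[1]*dg+v[2]*np.array([0,0,1])
for mode in (0,1):
    f=lambda v:(wproj(pose(v if mode else [v[0],0,0],X6))-p8).ravel()
    r=least_squares(f,[0,0,0]);print(np.degrees(r.x[0]),r.x[1:],r.fun.round(1))
    v=r.x if mode else [r.x[0],0,0]
    c=np.array([534.5,32.5]);a=np.radians(11.6);R2=np.array([[np.cos(a),-np.sin(a)],[np.sin(a),np.cos(a)]])
    C=np.array([np.append(c+R2@l,36) for l in [(62,-82),(-62,82),(0,0)]]);print(pose(v,C).round(1))
E
```

```text
[[481.7  85.4  40. ]
 [507.1 -34.8  40. ]
 [489.2 -60.3  40. ]
 [563.  102.8  40. ]]
[np.float64(122.8132093885917), np.float64(83.08438361949898)]
-4.015276967753736 [0. 0.] [-2.   0.1 -0.9  0.6 -5.5 -0.1 -0.6  1.8]
[[609.7 -32.7  60.8]
 [455.7 102.6  46.4]
 [532.7  35.   53.6]]
-0.8176011837643711 [-2.09605355 -6.1090086 ] [-2.  -1.1  1.5 -0.1 -2.3 -1.  -1.3  2.1]
[[609.9 -32.9  52.8]
 [455.4 102.8  49.8]
 [532.7  35.   51.3]]
```

The fit says the tilt is only about 4°: the far corner jumped up roughly 10 mm when the last catch let go, so step 2 may not have been met. To mend it, I raise the tab slightly and ease the grip, so the far corner swings down onto the tray.

Call:
arm_command([
  [[-1, 0, 0, -0.2, 0], [-1, 0, 0, -0.2, 0], [-1, 0, 0, 0, 0]],
], newtons=12)

```text
time: 12.28
tcp_pos: [581.8, -8.9, 261.8]
orientation: [-179.9, 0.0, 48.6]
ft_force: [0.9, -0.0, -0.9]
width: 10.2
```

Call:
arm_command([
  [[-1, 0, 0, 0, 0], [-1, 0, 0, 0, 0], [-1, 0, 0, 0, 0]],
], newtons=5)

```text
time: 12.65
tcp_pos: [582.1, -9.1, 262.1]
orientation: [-180.0, 0.0, 48.6]
ft_force: [-0.5, 0.7, -1.2]
width: 9.9
```

```bash
python3 snap.py 9 wrist side;  python3 - <<'E'
import cv2
a=cv2.imread(f"pics/wrist9.png"); cv2.imwrite(f"pics/w9z.png",cv2.resize(a[0:240,120:440],None,fx=2.4,fy=2.4,interpolation=cv2.INTER_CUBIC))
a=cv2.imread('pics/side9.png');cv2.imwrite('pics/side9z.png',cv2.resize(a[175:295,225:365],None,fx=5,fy=5,interpolation=cv2.INTER_CUBIC))
E
```

```text
12.65 [582.1  -9.1 262.1] [-180.     0.    48.6] [-0.5  0.7 -1.2] 9.9 [ -6.  11.  97.   0.  72. -55.]
```

View pics/w9z.png

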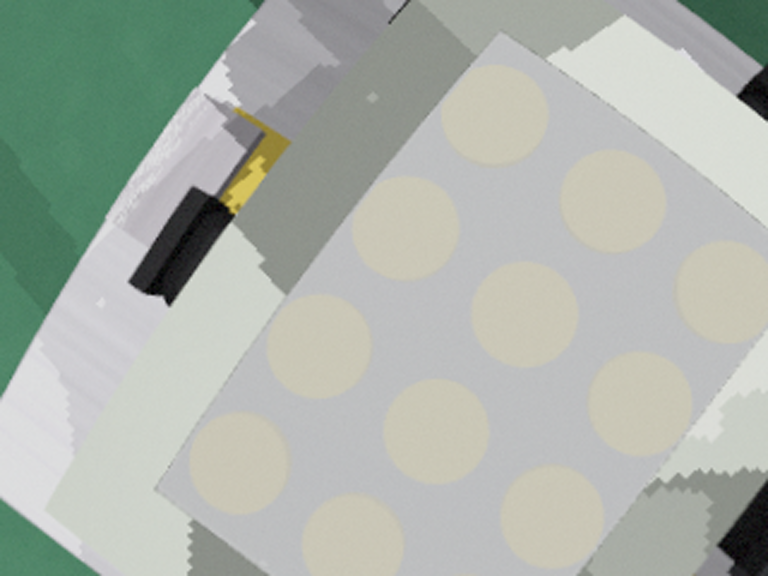

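View pics/side9z.png

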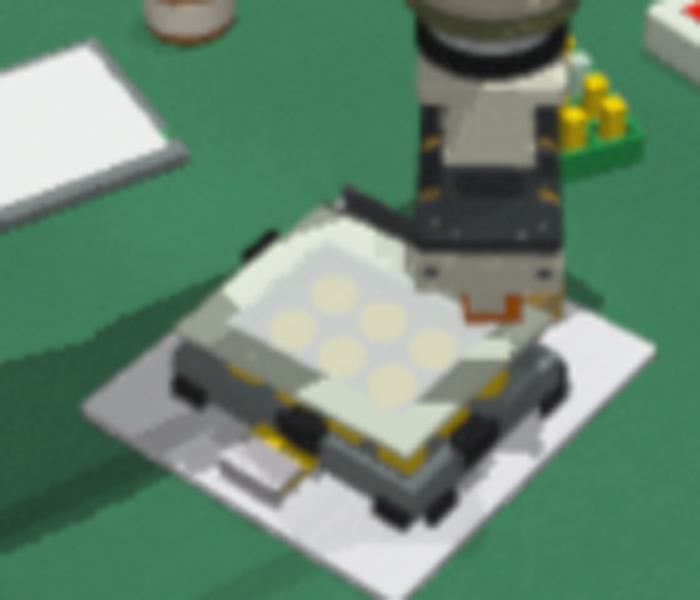

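Call:
arm_command([
  [[-1, 0, 0, 0, 0], [-1, 0, 0, 0, 0], [-1, 0, 0, 0, 0], [-1, 0, 0, 0, 0]],
], newtons=3)

```text
time: 13.25
tcp_pos: [582.1, -9.1, 262.3]
orientation: [180.0, -0.0, 48.6]
ft_force: [-0.9, -0.1, -0.5]
width: 9.7
```

```bash
python3 snap.py 10 wrist side;  python3 - <<'E'
import cv2
a=cv2.imread(f"pics/wrist10.png"); cv2.imwrite(f"pics/w10z.png",cv2.resize(a[0:240,120:440],None,fx=2.4,fy=2.4,interpolation=cv2.INTER_CUBIC))
a=cv2.imread('pics/side10.png');cv2.imwrite('pics/side10z.png',cv2.resize(a[175:295,225:365],None,fx=5,fy=5,interpolation=cv2.INTER_CUBIC))
E
```

```text
13.25 [582.1  -9.1 262.3] [180.   -0.   48.6] [-0.9 -0.1 -0.5] 9.7 [ -6.  11.  97.  -0.  72. -55.]
```

View pics/w10z.png

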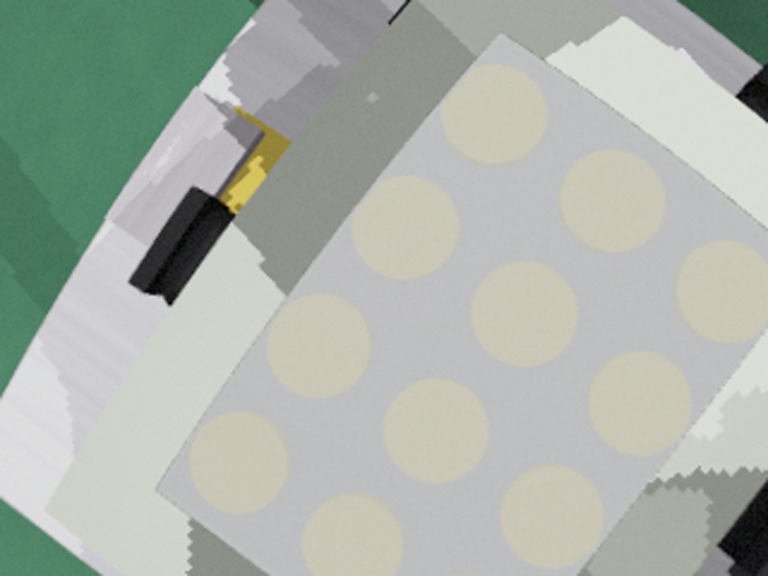

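View pics/side10z.png

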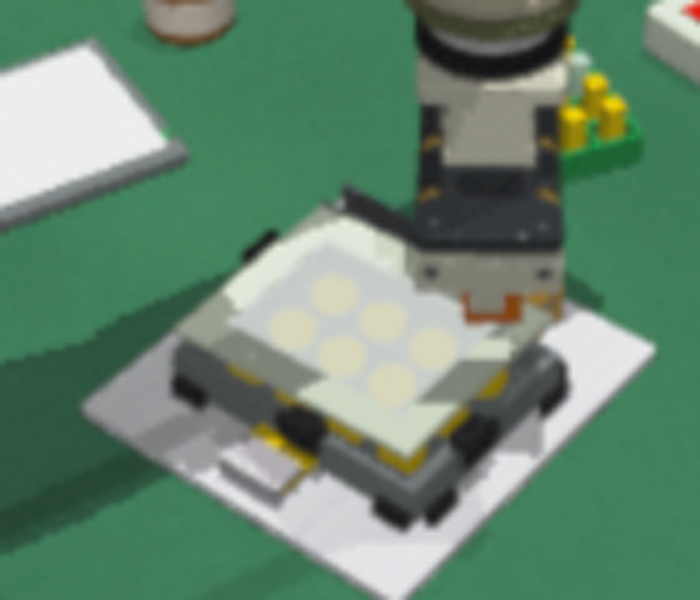

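```bash
python3 - <<'E'
import cv2,numpy as np
r=[]
for k in ("0","10"):
    a=cv2.imread(f'pics/side{k}.png');r.append(cv2.resize(a[215:290,245:335],None,fx=8.8,fy=7.8,interpolation=cv2.INTER_CUBIC)[:, :])
    cv2.imwrite(f'pics/s{k}c.png',r[-1])
E
```

```text
(no output)
```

View pics/s0c.png

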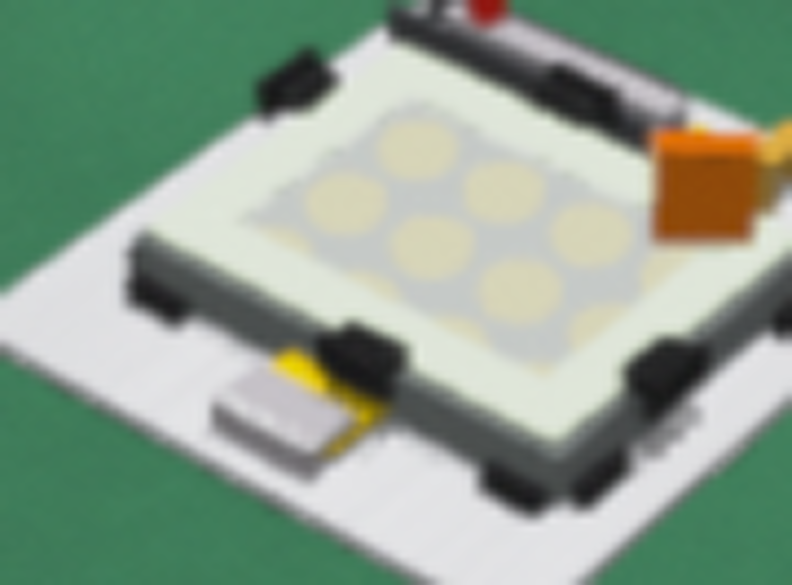

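View pics/s10c.png

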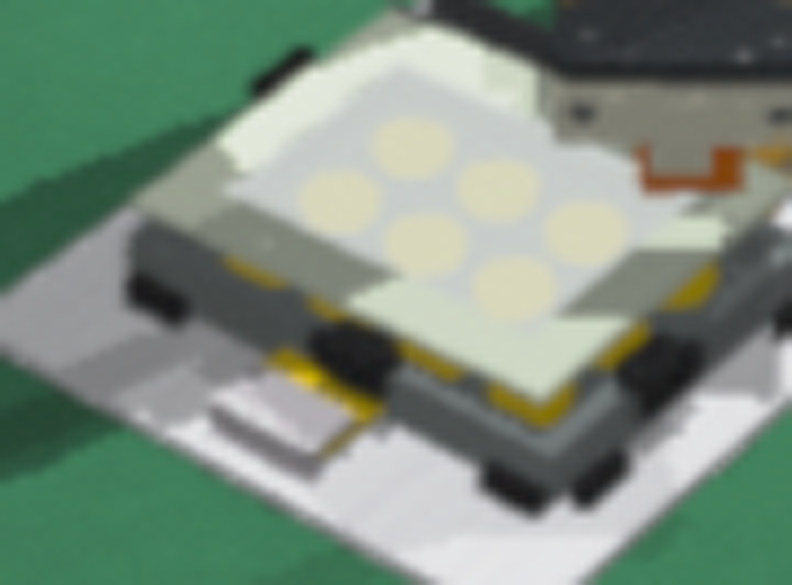

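Both cameras agree: the tilt is about 4°, with the far corner about 11 mm up and the tab corner about 26 mm up. Lowering the cover at this tilt takes the far corner onto the rim with the tab corner still well up. I also shift about 3 mm back toward the tab.

Call:
arm_command([
  [[-1, 0, 0.15, 0, 0], [-1, 0, 0.15, 0.1, 0], [-1, 0, 0, 0.2, 0], [-1, 0, 0, 0.2, 0], [-1, 0, 0, 0, 0], [-1, 0, 0, 0, 0]],
], newtons=8)

```text
time: 14.1
tcp_pos: [584.6, -11.4, 257.5]
orientation: [179.9, 0.0, 48.6]
ft_force: [2.2, -4.4, 0.3]
width: 9.9
```

Call:
arm_command([
  [[-1, 0, 0, 0.1, 0], [-1, 0, 0, 0, 0], [-1, 0, 0, 0.1, 0], [-1, 0, 0, 0, 0]],
])

```text
time: 14.6
tcp_pos: [584.9, -11.6, 256.3]
orientation: [179.9, -0.0, 48.6]
ft_force: [-0.4, -5.8, 3.6]
width: 10.1
```

```bash
python3 snap.py 11 wrist side;  python3 - <<'E'
import cv2
a=cv2.imread('pics/side11.png');cv2.imwrite('pics/s11c.png',cv2.resize(a[215:290,245:335],None,fx=8.8,fy=7.8,interpolation=cv2.INTER_CUBIC))
a=cv2.imread(f"pics/wrist11.png"); cv2.imwrite(f"pics/w11z.png",cv2.resize(a[0:240,120:440],None,fx=2.4,fy=2.4,interpolation=cv2.INTER_CUBIC))
E
```

```text
14.6 [584.9 -11.6 256.3] [179.9  -0.   48.6] [-0.4 -5.8  3.6] 10.1 [ -6.  12.  96.  -0.  72. -55.]
```

View pics/s11c.png

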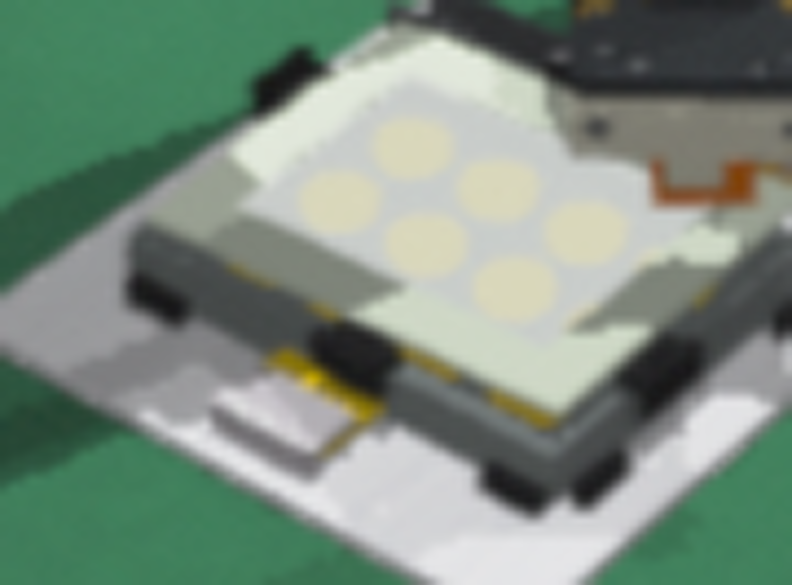

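View pics/w11z.png

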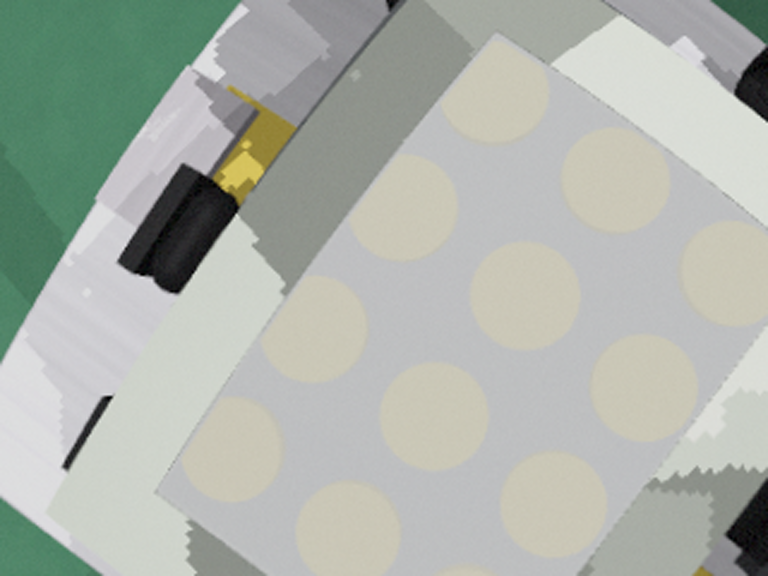

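Far corner is now about 6 mm up, tab corner about 19 mm up: near the wanted state, but marginal, with light contact at the catches. I firm the grip so the tilt holds, and press down a little more.

Call:
arm_command([
  [[-1, 0, 0, 0, 0], [-1, 0, 0, 0, 0], [-1, 0, 0, 0.1, 0], [-1, 0, 0, 0.1, 0], [-1, 0, 0, 0.1, 0], [-1, 0, 0, 0, 0]],
], newtons=50)

```text
time: 15.45
tcp_pos: [585.2, -11.6, 255.0]
orientation: [179.8, -0.1, 48.6]
ft_force: [-3.2, -5.8, 15.2]
width: 10.0
```

```bash
python3 snap.py 12 wrist side;  python3 - <<'E'
import cv2
a=cv2.imread('pics/side12.png');cv2.imwrite('pics/s12c.png',cv2.resize(a[215:290,245:335],None,fx=8.8,fy=7.8,interpolation=cv2.INTER_CUBIC))
a=cv2.imread(f"pics/wrist12.png"); cv2.imwrite(f"pics/w12z.png",cv2.resize(a[0:240,120:440],None,fx=2.4,fy=2.4,interpolation=cv2.INTER_CUBIC))
E
```

```text
15.45 [585.2 -11.6 255. ] [ 1.798e+02 -1.000e-01  4.860e+01] [-3.2 -5.8 15.2] 10.0 [ -6.  12.  96.  -0.  71. -55.]
```

View pics/s12c.png

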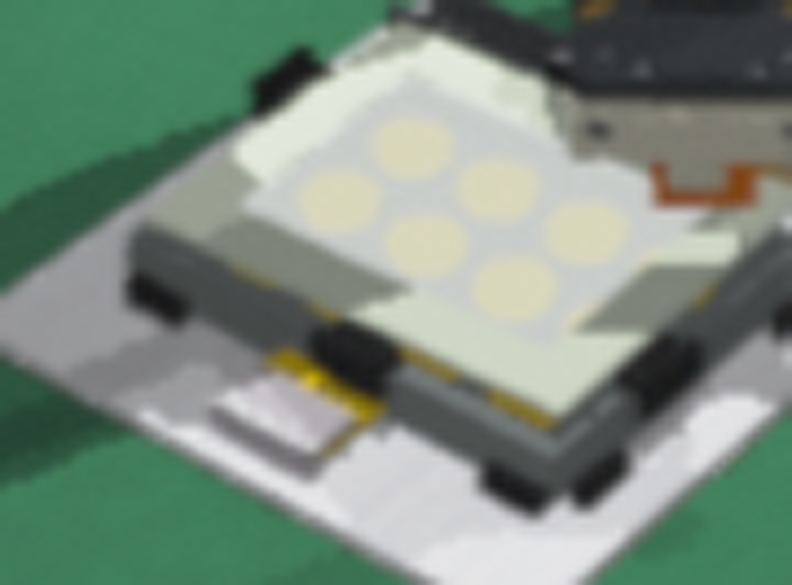

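View pics/w12z.png

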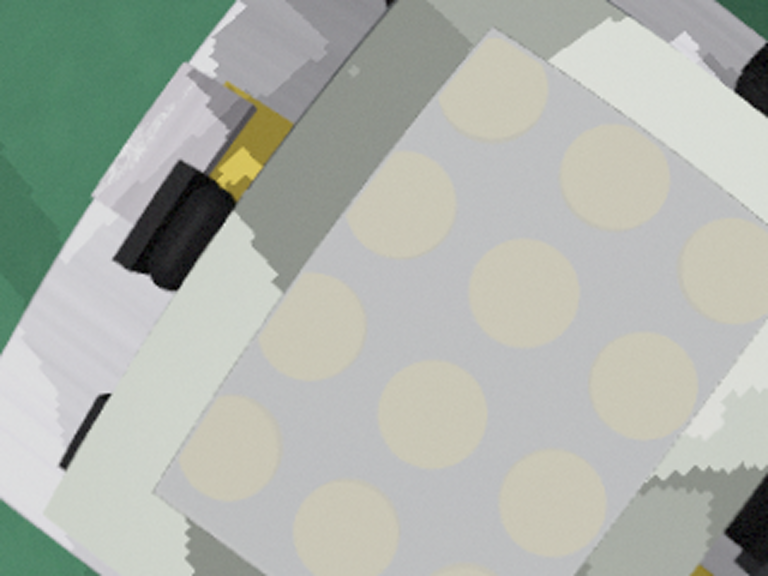

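```bash
cat > fit.py <<'E'
from h import *
from scipy.optimize import least_squares
from scipy.spatial.transform import Rotation as Ro
P=params("wrist");T=P["world_to_cam"];K=P["mtx"];PS=params("side")
from station import observe
tn=observe()["tcp_pos"];t6=np.array([587.1,-13.4,238.4])
T6=T.copy();T6[:3,3]=T[:3,3]+T[:3,:3]@(tn-t6);P6=dict(mtx=K,world_to_cam=T6)
z=lambda x,y:(120+x/2.4-.3,y/2.4-.3)
s=lambda x,y:(245+x/8.8-.45,215+y/7.8-.45)
W6=[z(498,1),z(149,480),z(25,500)]
S0=[s(150,232),s(557,440),s(245,215)]
def run(W,S):
    W=np.array(W);S=np.array(S)
    X=np.array([wray(p,40,P6) for p in W6]); Y=np.array([ray("side",p,40,PS) for p in S0])
    def wp(X):
        q=X@T[:3,:3].T+T[:3,3];r=np.hypot(q[:,0],q[:,1]);th=np.arctan2(r,q[:,2]);return K[:2,2]+K[0,0]*(th/r)[:,None]*q[:,:2]
    sp=lambda X:np.array([proj("side",x) for x in X])
    ax=np.array([np.cos(np.radians(48.6)),np.sin(np.radians(48.6)),0]);dg=np.array([-ax[1],ax[0],0])
    def pose(v,X):
        return tn-[0,0,167]+(X-(t6-[0,0,167]))@Ro.from_rotvec(-ax*v[0]).as_matrix().T+v[1]*dg+np.array([0,0,v[2]])
    f=lambda v:np.concatenate([(wp(pose(v,X))-W).ravel(),2*(sp(pose(v,Y))-S).ravel(),[v[1]/2,v[2]/2]])
    r=least_squares(f,[0,0,0]);print("tilt",np.degrees(r.x[0]),"slip",r.x[1:],"res",r.fun.round(1))
    c=np.array([534.5,32.5]);a=np.radians(11.6);R2=np.array([[np.cos(a),-np.sin(a)],[np.sin(a),np.cos(a)]])
    C=np.array([np.append(c+R2@l,36) for l in [(62,-82),(-62,82),(0,0)]]);Q=pose(r.x,C);print((Q-C).round(1),Q[2].round(1))
E
python3 - <<'E'
from fit import *
run([z(494,27),z(153,490),z(43,512)],[s(147,215),s(563,410),s(247,200)])
E
```

```text
tilt 2.2378506029970904 slip [-1.87829971 -2.6631887 ] res [ 1.4  0.5  1.7  0.5 -3.3 -0.8  0.7  0.5 -1.   1.1 -0.4 -0.6 -0.9 -1.3]
[[ 0.5 -0.4 15.3]
 [ 0.6 -0.5  7.2]
 [ 0.6 -0.4 11.3]] [535.1  32.1  47.3]
```

The state is still marginal (far +7, tab +15): the firm grip carries too much torsion. I'll let the cover settle back on the tray, then regrip only the top of the fin lightly, so it pivots freely.

Call:
arm_command([
  [[-1, 0, 0, -0.2, 0], [-1, 0, 0, 0, 0], [-0.3, 0, 0, 0, 0], [-0.3, 0, 0, 0, 0], [-0.3, 0, 0, 0, 0]],
], newtons=5)

```text
time: 16.18
tcp_pos: [584.0, -10.8, 253.6]
orientation: [-179.9, 0.0, 48.6]
ft_force: [-0.2, 0.3, -0.4]
width: 31.5
```

```bash
python3 snap.py 13 wrist side;  python3 - <<'E'
import cv2
a=cv2.imread('pics/side13.png');cv2.imwrite('pics/s13c.png',cv2.resize(a[215:290,245:335],None,fx=8.8,fy=7.8,interpolation=cv2.INTER_CUBIC))
E
```

```text
16.175 [584.  -10.8 253.6] [-179.9    0.    48.6] [-0.2  0.3 -0.4] 31.5 [ -6.  12.  96.   0.  72. -55.]
```

View pics/s13c.png

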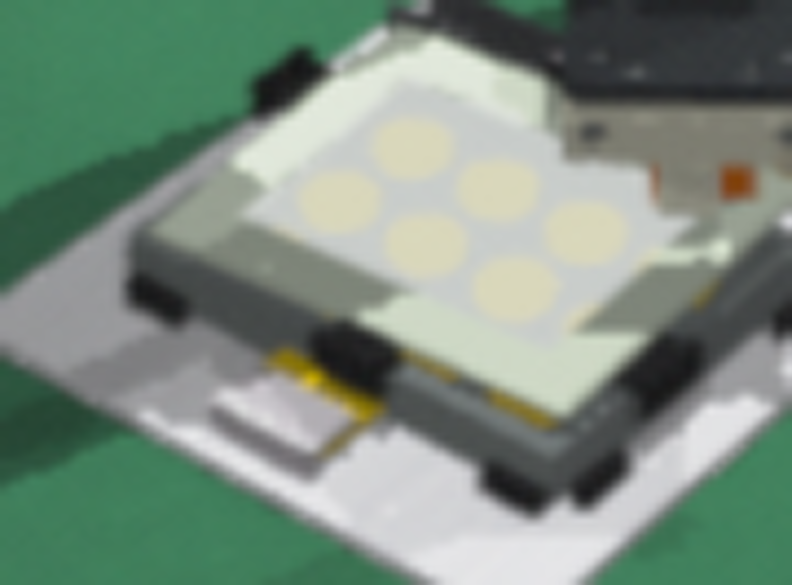

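View pics/wrist13.png

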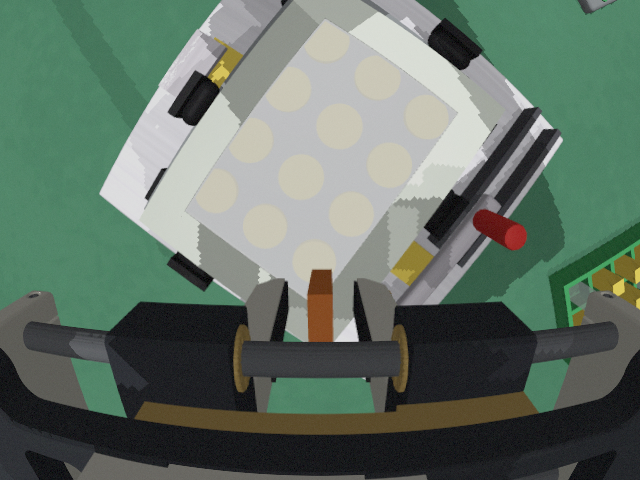

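On release the far corner dropped to (145,228), nearly its start row. The tab side stays propped about 15 mm up on the open near catches, which is the wanted state. I'll now regrip the fin near its top with a light grip and lift, so the cover pivots about the far corner.

Call:
arm_command([
  [[-0.3, 0, 0, -1, 0], [-0.3, 0, 0, -0.8, 0], [-0.3, 0, 0, 0, 0], [-1, 0, 0, 0, 0], [-1, 0, 0, 0, 0], [-1, 0, 0, 0, 0], [-1, 0, 0, 0, 0]],
], newtons=4)

```text
time: 17.15
tcp_pos: [584.3, -11.1, 272.0]
orientation: [-180.0, 0.0, 48.6]
ft_force: [-0.8, -0.6, -0.8]
width: 10.0
```

Call:
arm_command([
  [[-1, 0, -0.02, -0.1, 0], [-1, 0, -0.02, -0.1, 0], [-1, 0, -0.02, -0.1, 0], [-1, 0, -0.02, -0.1, 0], [-1, 0, -0.02, -0.1, 0], [-1, 0, -0.02, -0.1, 0], [-1, 0, 0, 0, 0]],
])

```text
time: 18.02
tcp_pos: [583.5, -10.3, 278.4]
orientation: [180.0, -0.0, 48.6]
ft_force: [-0.7, 0.9, -0.8]
width: 10.5
```

```bash
python3 snap.py 14 wrist side;  python3 - <<'E'
import cv2
a=cv2.imread('pics/side14.png');cv2.imwrite('pics/s14c.png',cv2.resize(a[215:290,245:335],None,fx=8.8,fy=7.8,interpolation=cv2.INTER_CUBIC))
E
```

```text
18.025 [583.5 -10.3 278.4] [180.   -0.   48.6] [-0.7  0.9 -0.8] 10.5 [ -6.  10.  96.   0.  74. -55.]
```

View pics/s14c.png

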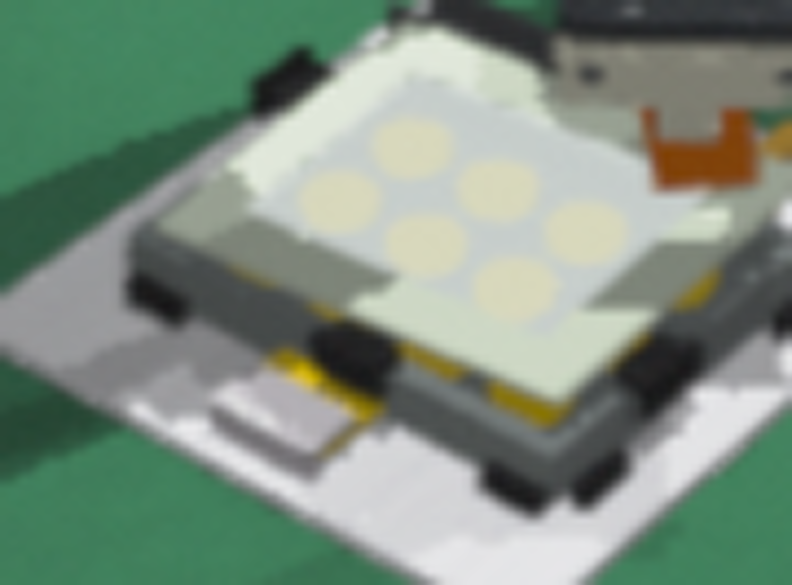

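View pics/wrist14.png

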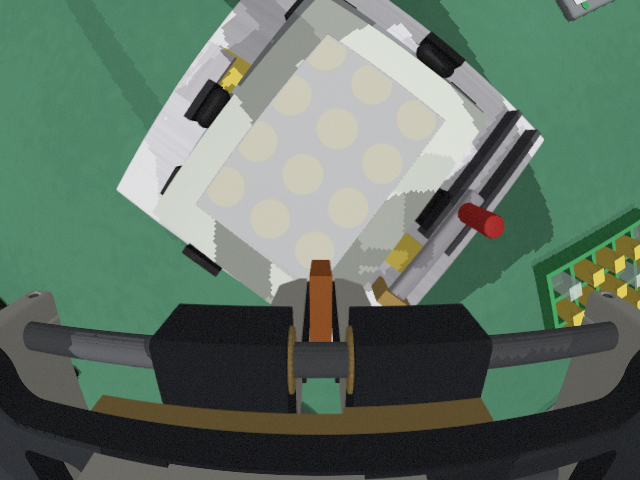

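The far corner is at its start row (155,228), while the -x/-y corner is about 19 mm up, so the tab corner is about 28 mm up. Step 2 is clearly met. I clamp firmly and lift.

Call:
arm_command([
  [[-1, 0, 0, 0, 0], [-1, 0, 0, 0, 0], [-1, 0, 0, -0.3, 0], [-1, 0, 0, -0.6, 0], [-1, 0, 0, -1, 0], [-1, 0, 0, -1.3, 0], [-1, 0, 0, -1.5, 0], [-1, 0, 0, -1.5, 0], [-1, 0, 0, -1.5, 0], [-1, 0, 0, -1.2, 0], [-1, 0, 0, -0.7, 0], [-1, 0, 0, -0.3, 0], [-1, 0, 0, 0, 0]],
], newtons=50)

```text
time: 19.75
tcp_pos: [583.4, -10.3, 377.0]
orientation: [-180.0, 0.0, 48.6]
ft_force: [0.3, 0.0, -0.8]
width: 9.1
```

```bash
python3 snap.py 15 side wrist
```

```text
19.75 [583.4 -10.3 377. ] [-180.     0.    48.6] [ 0.3  0.  -0.8] 9.1 [ -6.   6.  90.  -0.  84. -55.]
```

View pics/side15.png

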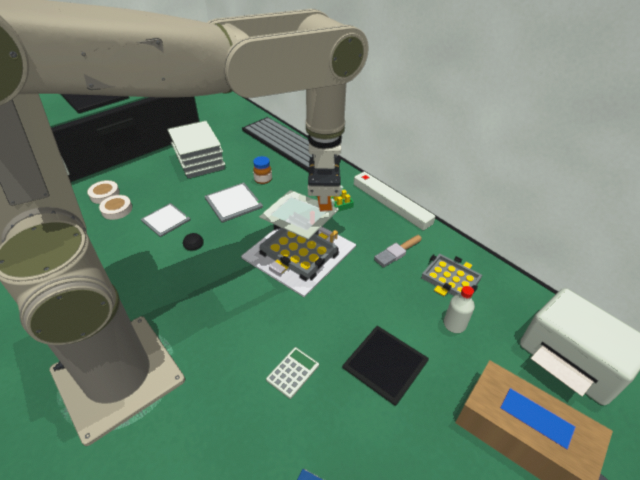

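View pics/wrist15.png

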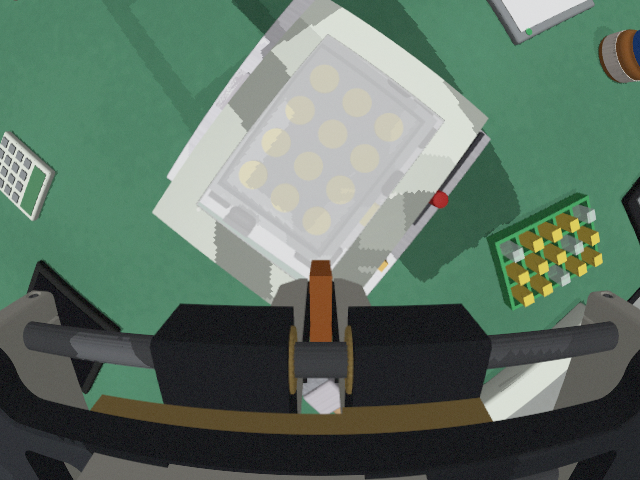

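Cover is held with a mild tilt and the tray is still in its nest with the bolt home. I carry it to the lit pad.

Call:
arm_command([
  [[-1, 0.4, -0.4, 0, 0], [-1, 0.9, -0.9, 0, 0], [-1, 1.5, -1.5, 0, 0], [-1, 1.8, -1.8, 0, 0], [-1, 1.9, -1.88, 0, 0], [-1, 1.9, -1.88, 0, 0], [-1, 1.9, -1.88, 0, 0], [-1, 1.9, -1.88, 0, 0], [-1, 1.9, -1.88, 0, 0], [-1, 1.9, -1.88, 0, 0], [-1, 1.8, -1.8, 0, 0], [-1, 1.6, -1.6, 0, 0], [-1, 1.3, -1.2, 0, 0], [-1, 0.8, -0.8, 0, 0], [-1, 0.5, -0.5, 0, 0], [-1, 0, 0, 0, 0], [-1, 0, 0, 0, 0]],
])

```text
time: 21.98
tcp_pos: [565.8, 298.2, 377.2]
orientation: [180.0, 0.0, 48.6]
ft_force: [0.4, -0.7, -1.7]
width: 9.5
```

```bash
python3 snap.py 16 side top wrist
```

```text
21.975 [565.8 298.2 377.2] [180.    0.   48.6] [ 0.4 -0.7 -1.7] 9.5 [ 23.  14.  80.  -0.  85. -25.]
```

View pics/side16.png

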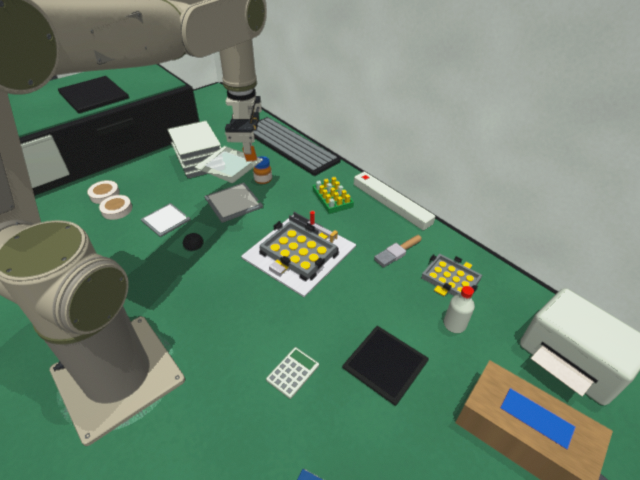

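View pics/top16.png

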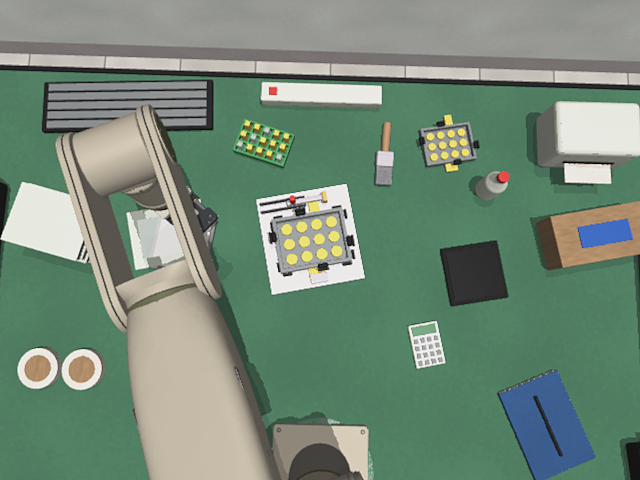

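View pics/wrist16.png

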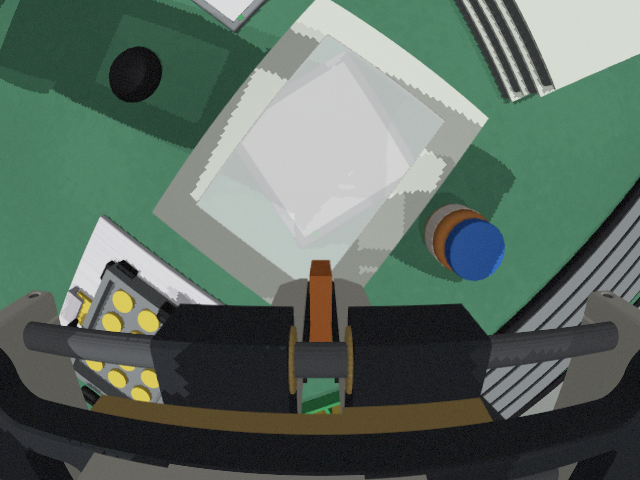

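Call:
arm_command([
  [[-1, 0, 0, 0.5, 0], [-1, 0, 0, 0.8, 0], [-1, 0, 0, 0.6, 0], [-1, 0, 0, 0.3, 0], [-1, 0, 0, 0, 0], [-1, 0, 0, 0, 0], [-1, 0, 0, 0, 0], [-1, 0, 0, 0, 0]],
])

```text
time: 23.12
tcp_pos: [565.7, 298.8, 355.5]
orientation: [180.0, -0.0, 48.6]
ft_force: [0.0, -0.3, -1.5]
width: 9.4
```

```bash
python3 - <<'E'
from h import *
P=params("wrist");P["world_to_cam"][:3,3]-=P["world_to_cam"][:3,:3]@np.array([0,0,22.0])
q=np.array([wray(p,12,P) for p in [(345,55),(408,150),(300,245),(243,138)]]);print("pad",q.mean(0),[np.linalg.norm(q[i]-q[(i+1)%4]).round() for i in range(4)])
E
python3 snap.py 17 side wrist
```

```text
pad [515.48544203 348.55437093  12.        ] [np.float64(107.0), np.float64(138.0), np.float64(116.0), np.float64(123.0)]
23.125 [565.7 298.8 355.5] [180.   -0.   48.6] [ 0.  -0.3 -1.5] 9.4 [ 23.  15.  82.   0.  83. -25.]
```

View pics/side17.png

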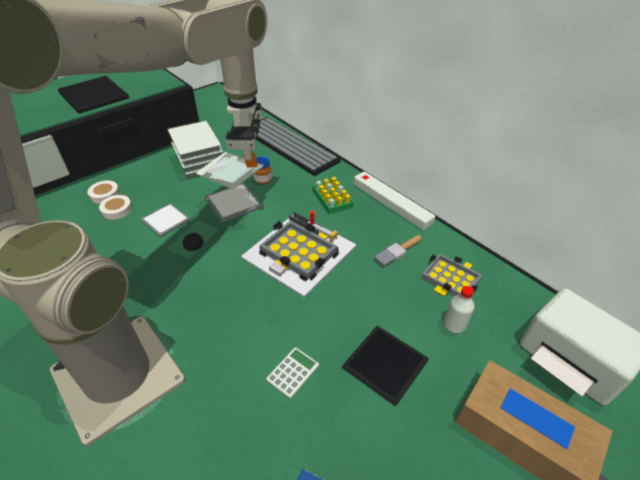

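View pics/wrist17.png

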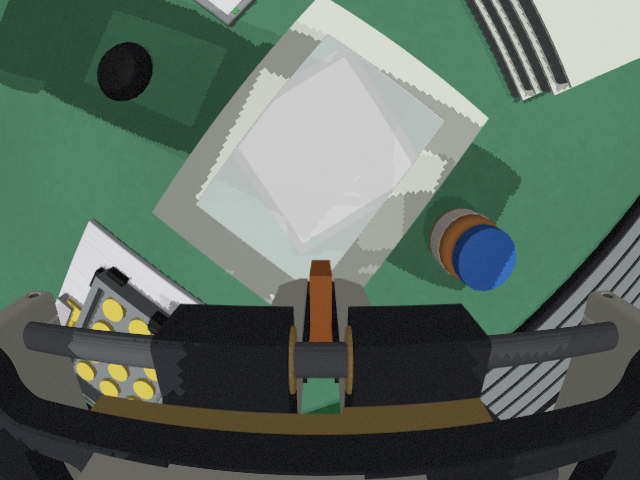

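The cover's corners are at the same wrist pixels in the last three pictures (e.g. (153,211), (487,121)), so it is not slipping, and it sits over the lit pad. Handing in.

```bash
python3 -c "
from station import bot; print(bot.sign_off())"
```

```text
the job is handed in; nothing more can be done
None
```

The job is handed in with the bolt home and the cover peeled off. The gripper is holding the cover over the lit white pad; no verdict was reported.

- **Bolt:** I gripped the red knob and slid it about 48 mm to the end stop, which pushed back with about 30 N. Later pictures show the bolt still in the keeper.
- **First peel:** This was not clean. With a 45 N grip the cover hardly pivoted, and when the last catches let go the far corner jumped up about 10 mm. The raise may not have counted at that point.
- **Mended peel:** I let the cover settle back on the tray, then regripped the top of the tab at 4 N and lifted again. The side view then showed the far corner at its start height within about 2 mm, and the tab corner about 28 mm up. While I was working this out, the fits from single pictures disagreed by a few millimetres.
- **Final hold:** Grip is 50 N at 9.4 mm opening. By calculation the cover centre is about (517, 342) mm and 125 mm above the table, tilted about 7°. The cover did not shift in the wrist view over the last three pictures.
- **Pad position:** The top camera put the pad centre at (517, 343). A rougher wrist reading, taken through the cover, gave (515, 349); its corner-to-corner lengths came out uneven (107–138 mm).
- **Rest of the bench:** In the last side and top views the tray is seated and nothing else appears to have moved.

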